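Clear the gauging slide and click its head home

TASK

A hex nut has been left standing on the bed of the gauging slide, in the way of the sliding gauge head. First stand the nut upright on the white liner of the rectangular tray with the others, then slide the head along its bed, away from the end where it waits, until it clicks into its hidden detent, and leave it held there. The click comes somewhere in the far half of the bed and can only be felt: do not run the head on to the end of its slide, and leave the other things on the bench where they are.

Things in the scene. Friction and masses are not known exactly. Their poses are not given: they have to be found in the camera images.
- fixture: Gauging slide, screwed to the bench: an aluminium bed 70 mm wide (its x), 440 mm long (its y) and 40 mm high with a graduated front edge, on two grey feet 100 mm wide. Origin under the centre of the bed, z up; the flat top of the bed is at z = 40 mm. The head slides along the bed's +y.
- head (a joint): Travel of the gauge head along the bed's +y, m: its centre is at y = q - 0.120 m in the fixture's frame. 0 is the near end (it starts within 25 mm of it), 0.245 the far end stop. Drag about 3 N. It clicks into one hidden notch, 14 mm long, somewhere from q = 0.120 to 0.200, different each time. Caught, it centres itself when let go; about 17 N of push drives it out over the far side.
- head_handle (a point): Centre of the head's black upright handle, 16 mm thick (x), 30 mm long (y, along the slide), 45 mm high; axes as the fixture's. It stands mid-way on the head's flat top, 22.5 mm below this point and 76 mm (x) by 60 mm (y). The head is a grey block 34 mm high, 1 mm above the bed. On its +x side is a round dial, lower than the handle's top, reaching 85 mm from the handle.
- latch (a joint): Drop of the spring ball under the head, m, shown by the 8 mm steel pin in a brass collar on the head's top, 23 mm ahead (+y) of the handle's centre: about 0.001 while the ball rides on the bed (pin 5 to 6 mm above its collar), about 0.006 when it sits in the notch (pin nearly flush).
- nut: The turned steel hex nut to clear: 24 mm across flats, 27.7 mm across corners, 30 mm high with a 13 mm bore, about 75 g, standing near the middle of the bed. Origin at the centre of its underside, z up along the bore; its flats face its own y axis and every 60 degrees from it.
- tray: Rectangular blue packing tray, fixed, 140 mm (x) by 200 mm (y); walls 5 mm thick, 42 mm high, with a rim 5 mm wider. Origin under its centre; the white liner on its floor is 5 to 6 mm above it. Six more such nuts stand in a row along its +x wall (x = +35 to +60 mm, tops 36 mm up); the rest of the floor is free.
- tray_free (a point): Centre of the free part of the tray's liner, at liner height, 6 mm above the bench; axes as the tray's. The floor is free for 45 mm each way in x and 90 mm each way in y.
- basin: Bystander: round green basin of turned scrap pieces, 160 mm across, 45 mm high, fixed. Origin under its centre. Not for the nut.
- plug: Bystander: round steel plug, 26 mm diameter, 36 mm high, standing on the far (+y) end of the bed beyond the head's travel. Origin at the centre of its underside.
- caliper: Bystander: caliper lying on the bench, 180 mm long, 12 mm thick.
- ringgauge: Bystander: steel ring 44 mm across, 14 mm high, lying on the bench.
- driver: Bystander: screwdriver lying on the right of the bench.
There are look-alikes about, which are no part of the job. What is shaped like the nut but green or red is not meant.

How it is judged:
By the outcome, as a careful person would: the job done as asked, in the order asked, and still so for the second after the job is handed in, with the robot touching nothing.
It also fails if it takes over 64 s, if anything falls off the work surface, if the arm or the gripper's body presses on something with over 40 N, if the wrist force passes 120 N, or if a joint passes its speed limit or range.

ROBOT

A 6-joint arm with a two-finger parallel gripper is mounted at the origin on the work surface. World frame = base frame: x ahead of the robot, y to its left, z up, the work surface at z = 0. Lengths are in m, angles in rad, forces in N, time in s.
With the tool pointing down it reaches from about 0.35 to 0.975 m from the base axis. Payload 4.9 kg.
Tool frame: the origin (TCP) lies at the very end of the fingers, on their centre line; the grasp point (between the pads) lies 19 mm behind it; z points along the fingers, y is the line along which they close (so a half turn about z gives the same grasp; the last joint's range is limited). The gripper opens to 85 mm and grips with 20 to 120 N. Pads are 22 mm wide; open, the fingers measure 114 mm over their backs; the gripper's body (76 mm by 85 mm) begins 54 mm behind the grasp point. The pads swing forward as they close: fully open they stand 13 mm farther back than shut.
Start: joints at [1.107, 0.053, 1.613, -0, 1.476, -0.119], TCP at [0.211, 0.588, 0.231] pointing down, gripper open.
Joint ranges: [-3.01, 3.01], [-1.01, 2.22], [0.06, 2.58], [-1.02, 4.17], [0.09, 2.62], [-3.14, 3.14]. Speed limits (rad/s): [2.57, 2.57, 3.14, 3.14, 3.14, 3.14].

INTERFACE

Orientations are given as a rotation vector (axis times angle).
In Python, from station import get_obs, get_image, get_calibration, finish_job gives the robot as it stands.
- The arm moves only by the tool servo_tool, never from a script. Its argument "increments" is a list of rows, each a list of 5 numbers: the opening, from 0 (shut) to 1 (fully open), then the shift along the tool's x, y, z in mm, then the turn about the tool's z in degrees. In form: [[jaw, tx, ty, tz, spin], ...]. A call has 1 to 12 rows; each row shifts and turns the commanded pose from where the row before left it, along the tool's axes as they then stand; what a row does not reach is not made up. A row lasts 1/8 s, in which the tool goes at most 62.5 mm and 10.7 degrees, less where a joint would pass 70% of its speed; a pose out of reach is approached as far as the arm can. A call is refused whole if a number of a shift passes 62.5 or a number of a turn 10.7, either way. A call with a gripper value outside its range is refused whole. The fingers move at their own pace and stop on an object; "force" is the grip in N (left out, the last holds). Time passes only in rows, so rows that do not move let the fingers close. It gives the time, the measured TCP pose, the force, the opening and the grip force at its end, in the units of the state.
- get_obs(): the state, without advancing time (a new reading comes with each control period).
- get_image(name): name is "side" or "top" or "wrist"; returns the picture (480x640x3 uint8, red, green, blue); there is no depth.
- get_calibration(name): a dict with "fx", "fy", "cx", "cy" (pixels), "R" (3x3) and "t" (3): a world point X has camera coordinates R X + t; the wrist camera has in their place "mount" (4x4, takes a point from camera to tool coordinates, whose origin is the TCP and whose axes are the flange's). Camera axes: x right, y down, z forward; pixel columns grow to the right and rows downward; lengths in m; the calibration is good to about 2 mm. A picture is of the moment at which its call begins: read the wrist's pose just before it. get_calibration takes no time and is no camera call.
- finish_job(): hands the job in; it is judged then, once.
The state is a dict: "t": time; "q": joint angles; "dq": joint speeds; "effort": joint torques, N m; "tool_pos": TCP position; "tool_rot": TCP orientation; "contact_force": force on the tool from outside, world axes, zero at the start; "wrist_torque": the same for the moment, N m; "opening": finger opening in m; "grip_force": force on a finger pad.
Only numpy, scipy, OpenCV 4.12 (cv2) and the standard library are available. Lean on these libraries where they do the work, as an engineer would, in place of code of your own. Each camera call takes 0.05 s, during which the arm holds its last target. There are 200 camera calls.

## Working session

There is one attempt and no reset: what is moved stays moved. The work goes in short steps, Python scripts to look and compute and a tool call to move; the robot and the scene stay as the last step left them, time stands still between calls to the robot, and variables do not carry over. Pictures are saved under pics/ and viewed, at most 10 in all, crops included, and the job is handed in when it is done.

Besides the shell and the picture viewer there is one more tool, called after "Request:" as name(argument=value, ...) on one line, values as JSON. servo_tool: Moves the arm, as the interface text tells. Its arguments: {"type":"object","properties":{"increments":{"type":"array"},"force":{"type":"number"}},"required":["increments"]}

```bash
mkdir -p pics
cat > h.py <<'E'
import numpy as np,cv2
from scipy.spatial.transform import Rotation as Ro
from station import *
def ray(name,u,v,obs=None):
    c=get_calibration(name); d=np.array([(u-c['cx'])/c['fx'],(v-c['cy'])/c['fy'],1.])
    if 'mount' in c:
        M=np.array(c['mount']);R=Ro.from_rotvec(obs['tool_rot']).as_matrix()
        return R@M[:3,3]+np.array(obs['tool_pos']), R@M[:3,:3]@d
    R=np.array(c['R']);t=np.array(c['t']); return -R.T@t, R.T@d
def onz(name,u,v,z,obs=None):
    o,d=ray(name,u,v,obs); return o+d*(z-o[2])/d[2]
def proj(name,X):
    c=get_calibration(name);p=np.array(c['R'])@X+np.array(c['t']);return p[0]/p[2]*c['fx']+c['cx'],p[1]/p[2]*c['fy']+c['cy']
def save(n,im): cv2.imwrite('pics/'+n+'.png',im[:,:,::-1])
E
python3 - <<'E'
from h import *
o=get_obs();print(o['t'],o['tool_pos'],o['tool_rot'],o['opening'])
a=get_image('top');np.save('top.npy',a);save('top',a)
a=get_image('side');np.save('side.npy',a);save('side',a)
for n in('top','side'):print(ray(n,320,240))
E
```

```text
0.0 [0.21095198 0.58767123 0.23008009] [-5.38829788e-01 -3.09443974e+00  3.04945003e-03] 0.0855511135377798
(array([ 0.5262444 , -0.09567241,  1.07307286]), array([ 0.08864932,  0.03669843, -0.9955221 ]))
(array([ 0.03397906, -0.58952486,  0.68890516]), array([ 0.58449315,  0.51121042, -0.63014566]))
```

View pics/top.png

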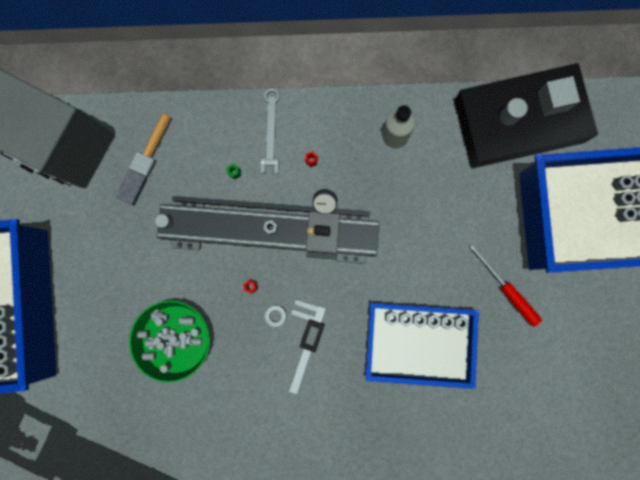

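View pics/side.png

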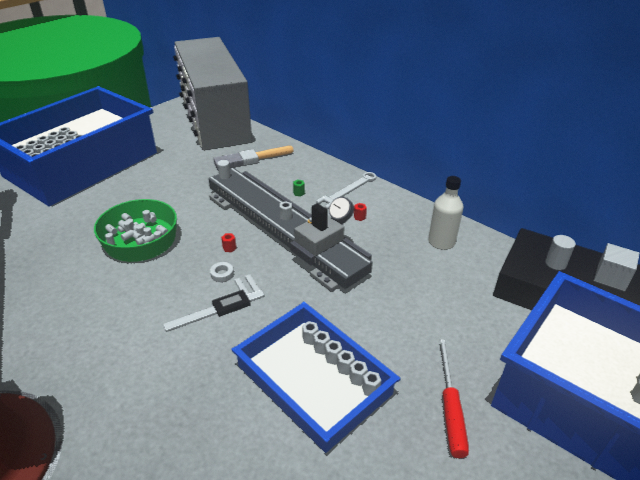

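The top view shows the slide with the head at (322,231), its dial at (324,202), and the plug at (163,221). The candidates for the nut:
- Grey nut on the bed at (270,227). This fits: steel coloured and standing mid-bed.
- Green nut at (233,171) and red nuts at (311,158) and (250,286), which are the wrong colour.
- Plug at (163,221), which is round and at the far end.

For the tray, the one at (422,345) has the row of six nuts and fits. The large bins at the left and right edges don't.

Next is one enlarged crop to confirm, and the measurements.

Run:
```python
from h import *
a=np.load('top.npy')
save('crop',np.hstack([cv2.resize(a[185:265,220:350],(780,480),interpolation=cv2.INTER_CUBIC)]))
hsv=cv2.cvtColor(a,cv2.COLOR_RGB2HSV)
m=cv2.inRange(hsv,(105,120,60),(125,255,255));m[:295]=0;m[395:]=0;m[:,:360]=0;m[:,485:]=0
r=cv2.minAreaRect(cv2.findNonZero(m));print('tray px',r)
B=np.array([onz('top',u,v,.042)[:2] for u,v in cv2.boxPoints(r)]);print(B.round(4),B.mean(0),[np.linalg.norm(B[i]-B[(i+1)%4]) for i in range(4)])
# nut
g=a[212:242,255:286].max(2).astype(int)
np.set_printoptions(linewidth=250);print(g[2:28])
for n,z,(u,v) in [('nut',.07,(270,227)),('handle',.1195,(322,231)),('plug',.076,(163,221)),('bedA',.04,(158,222)),('bedB',.04,(379,238))]:print(n,onz('top',u,v,z))
```

```text
tray px ((422.0547790527344, 345.1969299316406), (111.46847534179688, 79.70133209228516), 3.900493860244751)
[[ 0.3427 -0.1365]
 [ 0.4951 -0.1511]
 [ 0.476  -0.3657]
 [ 0.3249 -0.3488]] [ 0.40970156 -0.25053214] [np.float64(0.15305440491798086), np.float64(0.21544808289734685), np.float64(0.15205890333415992), np.float64(0.21310111838747628)]
[[143 141 141 147 149 149 149 137 134 129 128 122 126 129 129 128 128 124 123 118 115 112 108 108 105 104  99  99  96  96  96]
 [130 128 134 136 142 145 141 142 140 141 139 140 139 139 144 150 150 154 151 147 142 135 135 138 134 132 130 131 128 127 125]
 [100  94 100 104 106 107 108 114 112 119 118 118 122 127 128 139 147 146 147 144 144 139 137 138 143 143 147 147 151 154 153]
 [ 80  83  77  83  85  85  84  84  89  94  90  93  98  94  98 104 106 108 114 112 112 111 113 113 118 119 125 132 138 149 143]
 [ 77  75  76  83  80  76  79  81  79  77  84  78  80  83  80  90  86  87  86  91  89  84  84  91  90  94  99  99 102 108 111]
 [ 80  80  80  76  81  76  79  81  80  81  81  82  86  88  91  99  98  88  86  77  80  79  81  79  80  80  82  82  85  8
[... 2054 characters left out ...]
80  79  79  83  81  83  79  78  81  81  82  81  80  80  82  81  82  80  81  82  80  84  82  85  81  78  83  86]
 [ 81  83  82  79  84  80  81  83  84  83  84  82  84  82  81  82  84  82  82  82  85  85  85  84  83  83  83  82  85  82  87]
 [ 82  79  80  83  83  82  83  82  81  81  84  82  82  80  86  81  86  82  83  85  82  86  81  83  82  82  83  79  84  84  86]
 [ 85  84  83  84  86  83  84  83  84  86  84  79  82  81  82  84  82  84  81  85  85  84  86  81  83  85  83  87  87  82  85]]
nut [0.64302136 0.03724136 0.07      ]
handle [ 0.62757388 -0.06451496  0.1195    ]
plug [0.65903821 0.24335541 0.076     ]
bedA [0.66206998 0.26567475 0.04      ]
bedB [ 0.61942326 -0.17403499  0.04      ]
```

View pics/crop.png

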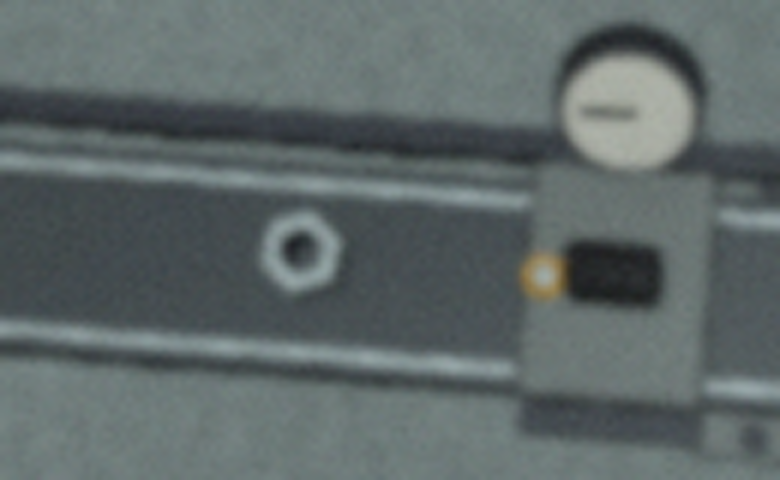

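The crop confirms a grey hex nut at crop (301,251) with its corners along image vertical, so its flats face along the bed. The handle is at crop (615,273) and the pin is to its left, on the +y side. I'll move above the nut.

Request:
servo_tool(increments=[[0.7, -49.4, -31, 0, 0], [0.7, -49.4, -31, 0, 0], [0.7, -49.4, -31, 0, 0], [0.7, -49.4, -31, 0, 0], [0.7, -49.4, -31, 0, 0], [0.7, -49.4, -31, 0, 0], [0.7, -49.4, -31, 0, 0], [0.7, -49.4, -31, 0, 0], [0.7, -49.4, -31, 0, 0], [0.7, -49.4, -31, 0, 0], [0.7, -49.4, -31, 0, 0], [0.7, -49.4, -31, 0, 0]], force=40)

```text
t: 1.6
tool_pos: [0.6441, 0.036, 0.2307]
tool_rot: [-0.539, -3.094, -0.0]
contact_force: [1.0, 0.5, 0.4]
opening: 0.0596
grip_force: 0.0
```

Request:
servo_tool(increments=[[0.6, 0, 0, 0, -7], [0.6, 0, 0, 0, -7.3], [0.6, 0, 0, 0, 0], [0.6, 0, 0, 0, 0]])

```text
t: 2.1
tool_pos: [0.6432, 0.0379, 0.231]
tool_rot: [-0.152, -3.137, 0.0]
contact_force: [1.1, 0.3, 0.2]
opening: 0.0515
grip_force: 0.0
```

```bash
cat >> h.py <<'E'
def goal(o,p):  # tool-frame mm to world point
    return (Ro.from_rotvec(o['tool_rot']).as_matrix().T@(np.array(p)-np.array(o['tool_pos']))*1000).round(1)
E
python3 - <<'E'
from h import *
o=get_obs();a=get_image('wrist');np.save('w1.npy',a);save('w1',a)
R=Ro.from_rotvec(o['tool_rot']).as_matrix();print(o['t'],o['tool_pos'],R.round(3),o['opening'],o['contact_force'])
import pickle;pickle.dump(o,open('w1.pkl','wb'))
c=get_calibration('wrist');print(c)
E
```

```text
2.1 [0.64317432 0.03788999 0.23095071] [[-0.995  0.097 -0.001]
 [ 0.097  0.995  0.   ]
 [ 0.001 -0.    -1.   ]] 0.05147011363288292 [1.06927276 0.30304459 0.229832  ]
{'fx': 339.3162223252202, 'fy': 339.3162223252202, 'cx': 316.6472859494106, 'cy': 240.32224570832625, 'mount': array([[-1.81438752e-03, -9.60055512e-01, -2.79803720e-01,
         7.17034139e-02],
       [ 9.99998244e-01, -1.87294349e-03, -5.80929257e-05,
        -5.95650959e-04],
       [-4.68284121e-04, -2.79803334e-01,  9.60057225e-01,
        -1.43650635e-01],
       [ 0.00000000e+00,  0.00000000e+00,  0.00000000e+00,
         1.00000000e+00]])}
```

View pics/w1.png

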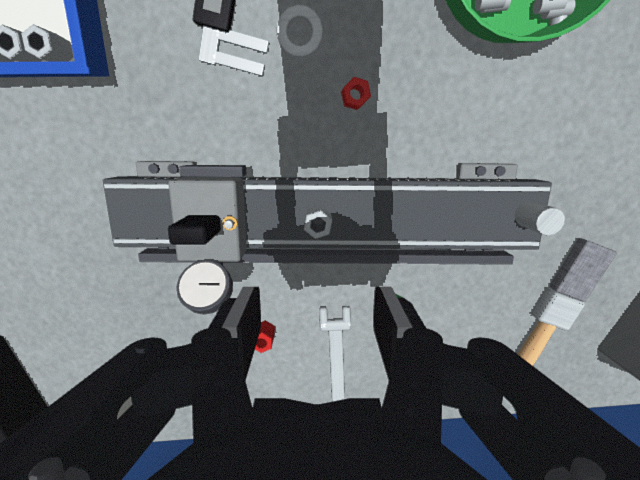

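The wrist view shows the nut in the arm's shadow at about (318,224). The bed edges are almost level in the image, the handle is at (195,230), the pin at (229,223) and the plug at (545,220).

Run:
```python
from h import *
import pickle;o=pickle.load(open('w1.pkl','rb'));a=np.load('w1.npy')
save('w1c',cv2.resize(a[200:250,285:350],(780,600),interpolation=cv2.INTER_CUBIC))
for n,z,(u,v) in [('railL',.04,(107,185)),('railR',.04,(548,189)),('rail2L',.04,(113,241)),('rail2R',.04,(541,246)),('nut',.07,(318,222)),('pin',.08,(229,223)),('plug',.076,(552,221))]:print(n,onz('wrist',u,v,z,o))
```

```text
railL [ 0.59223473 -0.16417964  0.04      ]
railR [0.63878066 0.26652867 0.04      ]
rail2L [ 0.64879833 -0.17349517  0.04      ]
rail2R [0.69758798 0.26468362 0.04      ]
nut [0.64265102 0.03860038 0.07      ]
pin [ 0.63342451 -0.04021639  0.08      ]
plug [0.66112534 0.24882806 0.076     ]
```

View pics/w1c.png

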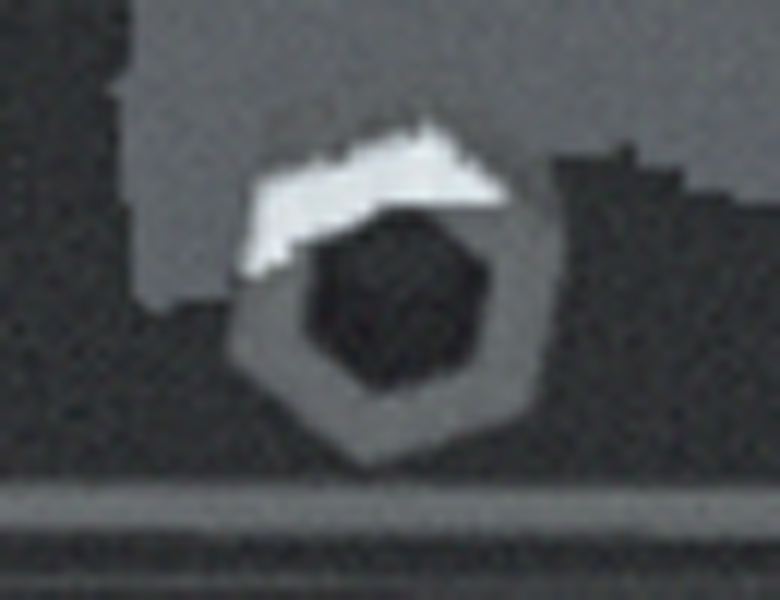

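Nut bore centre is at about (318,225), with its flats turned about 9° clockwise in the image. I'll spin +9°, go down and grasp.

Request:
servo_tool(increments=[[0.6, -1.3, 0, 0, 9], [0.6, 0, 0, 45, 0], [0.6, 0, 0, 45, 0], [0.6, 0, 0, 40, 0], [0.6, 0, 0, 30, 0], [0.6, 0, 0, 17, 0], [0.6, 0, 0, 9, 0], [0.6, 0, 0, 0, 0]], force=40)

```text
t: 3.15
tool_pos: [0.645, 0.0377, 0.0456]
tool_rot: [0.395, 3.116, 0.0]
contact_force: [-0.5, -0.2, -0.2]
opening: 0.0509
grip_force: 0.0
```

Request:
servo_tool(increments=[[0.1, 0, 0, 0, 0], [0.1, 0, 0, 0, 0], [0.1, 0, 0, 0, 0], [0.1, 0, 0, 0, 0], [0.1, 0, 0, 0, 0], [0.1, 0, 0, 0, 0]])

```text
t: 3.9
tool_pos: [0.6459, 0.0375, 0.0471]
tool_rot: [0.395, 3.114, 0.0]
contact_force: [0.4, -1.7, 7.1]
opening: 0.0231
grip_force: 39.9
```

Gripped at 23 mm, as expected for the 24 mm flats. I'll lift it and carry it over the tray.

Request:
servo_tool(increments=[[0.1, 0, 0, -20, 0], [0.1, 0, 0, -40, 0], [0.1, 0, 0, -40, 0], [0.1, 0, 0, -30, 0], [0.1, 21.7, -42.6, 0, 0], [0.1, 21.7, -42.6, 0, 0], [0.1, 21.7, -42.6, 0, 0], [0.1, 21.7, -42.6, 0, 0], [0.1, 21.7, -42.6, 0, 0], [0.1, 21.7, -42.6, 0, 0], [0.1, 21.7, -42.6, 0, 0], [0.1, 21.7, -42.6, 0, 0]])

```text
t: 5.4
tool_pos: [0.3902, -0.2499, 0.1759]
tool_rot: [0.395, 3.116, -0.001]
contact_force: [0.4, -1.0, -0.3]
opening: 0.0234
grip_force: 39.4
```

Request:
servo_tool(increments=[[0.1, 0, 0, 0, 0], [0.1, 0, 0, 0, 0]])

```text
t: 5.65
tool_pos: [0.3916, -0.2488, 0.1757]
tool_rot: [0.396, 3.116, 0.0]
contact_force: [-0.4, 0.7, -1.4]
opening: 0.023
grip_force: 39.6
```

Run:
```python
from h import *
o=get_obs();print(o['t'],o['tool_pos'],o['opening'],o['grip_force'],goal(o,(.393,-.249,.06)))
a=get_image('wrist');b=get_image('side')
save('w2',np.hstack([cv2.resize(a,(400,300)),cv2.resize(b[260:470,200:480],(400,300))]))
```

```text
5.65 [ 0.39162499 -0.24879814  0.17566876] 0.022960447141667853 39.597293811966665 [-1.300e+00  1.000e-01  1.157e+02]
```

View pics/w2.png

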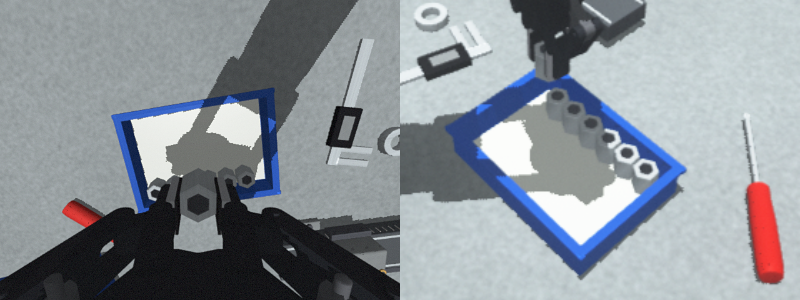

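The nut is held at (200,190) in the left panel, above the free liner, with the row of six to the +x side. I'll lower it, creeping at the end.

Request:
servo_tool(increments=[[0.1, -1.3, 0, 40, 0], [0.1, 0, 0, 40, 0], [0.1, 0, 0, 35, 0], [0.1, 0, 0, 25, 0], [0.1, 0, 0, 12, 0], [0.1, 0, 0, 6, 0], [0.1, 0, 0, 1, 0], [0.1, 0, 0, 0, 0], [0.1, 0, 0, 0, 0]])

```text
t: 6.88
tool_pos: [0.3933, -0.2499, 0.0172]
tool_rot: [0.395, 3.115, -0.001]
contact_force: [0.1, 0.1, -0.2]
opening: 0.023
grip_force: 39.6
```

Request:
servo_tool(increments=[[0.1, 0, 0, 1, 0], [0.1, 0, 0, 1, 0], [0.1, 0, 0, 0, 0], [0.1, 0, 0, 0, 0]])

```text
t: 7.38
tool_pos: [0.3927, -0.2494, 0.0143]
tool_rot: [-0.395, -3.117, -0.0]
contact_force: [-0.1, 0.4, -0.7]
opening: 0.0232
grip_force: 39.6
```

Request:
servo_tool(increments=[[0.1, 0, 0, 1, 0], [0.1, 0, 0, 0, 0], [0.1, 0, 0, 0, 0]])

```text
t: 7.75
tool_pos: [0.3928, -0.2494, 0.0133]
tool_rot: [-0.395, -3.117, -0.0]
contact_force: [0.1, -0.3, -1.0]
opening: 0.023
grip_force: 39.6
```

Request:
servo_tool(increments=[[0.1, 0, 0, 0.7, 0], [0.1, 0, 0, 0, 0], [0.1, 0, 0, 0, 0]])

```text
t: 8.12
tool_pos: [0.3928, -0.2494, 0.0126]
tool_rot: [-0.395, -3.117, -0.0]
contact_force: [0.2, -0.5, -0.4]
opening: 0.0232
grip_force: 39.6
```

Request:
servo_tool(increments=[[0.1, 0, 0, 0.7, 0], [0.1, 0, 0, 0, 0], [0.1, 0, 0, 0, 0]])

```text
t: 8.5
tool_pos: [0.3929, -0.2495, 0.0121]
tool_rot: [0.395, 3.117, -0.0]
contact_force: [-1.0, 0.1, 1.2]
opening: 0.0232
grip_force: 39.8
```

Request:
servo_tool(increments=[[0.1, 0, 0, 0.7, 0], [0.1, 0, 0, 0, 0], [0.1, 0, 0, 0, 0]])

```text
t: 8.88
tool_pos: [0.3929, -0.2495, 0.012]
tool_rot: [-0.395, -3.116, -0.0]
contact_force: [-3.2, 1.6, 7.4]
opening: 0.023
grip_force: 40.6
```

Contact at 7 N. I'll release and rise.

Request:
servo_tool(increments=[[0.35, 0, 0, -0.7, 0], [0.5, 0, 0, 0, 0], [0.5, 0, 0, 0, 0], [0.5, 0, 0, 0, 0], [0.5, 0, 0, -15, 0], [0.5, 0, 0, -35, 0], [0.5, 0, 0, -45, 0], [0.5, 0, 0, -45, 0], [0.5, 0, 0, -35, 0], [0.5, 0, 0, 0, 0]])

```text
t: 10.12
tool_pos: [0.3946, -0.251, 0.192]
tool_rot: [0.394, 3.109, -0.008]
contact_force: [0.9, -0.1, 0.3]
opening: 0.0427
grip_force: 0.0
```

Run:
```python
from h import *
o=get_obs();print(o['t'],o['tool_pos'],o['opening'])
a=get_image('wrist');b=get_image('side');t=get_image('top')
save('w3',np.hstack([cv2.resize(a,(400,300)),cv2.resize(b[290:450,220:420],(400,300))]))
print(goal(o,(.6275,-.0645,.2)))
```

```text
10.125 [ 0.39460281 -0.25096111  0.19204287] 0.042672678750419954
[-179.1  238.7   -7.5]
```

View pics/w3.png

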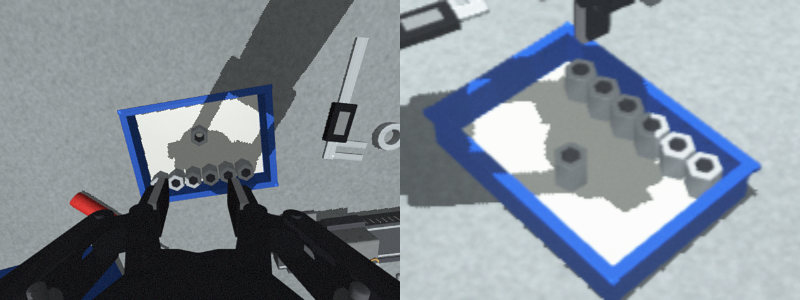

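The nut stands upright on the liner at (570,165) in the right panel, apart from the row. I'll move to the head's handle next.

Request:
servo_tool(increments=[[0.6, -30.2, 40, 0, 0], [0.6, -30.2, 40, 0, 0], [0.6, -30.2, 40, 0, 0], [0.6, -30.2, 40, 0, 0], [0.6, -30.2, 40, 0, 0], [0.6, -30.2, 40, 0, 0], [0.6, 0, 0, 0, -8.5], [0.6, 0, 0, 0, 0], [0.6, 0, 0, 0, 0], [0.6, 0, 0, 0, 0]])

```text
t: 11.52
tool_pos: [0.6276, -0.0627, 0.1866]
tool_rot: [-0.166, -3.137, -0.0]
contact_force: [-0.4, 0.1, 0.1]
opening: 0.0512
grip_force: 0.0
```

Run:
```python
from h import *
o=get_obs();print(o['t'],o['tool_pos'],o['tool_rot'],o['opening'])
a=get_image('wrist');save('w4',a)
hsv=cv2.cvtColor(a,cv2.COLOR_RGB2HSV)
m=cv2.inRange(hsv,(14,120,90),(32,255,255))
n,_,s,c=cv2.connectedComponentsWithStats(m)
for i in range(1,n):
    if s[i,4]>8: print(s[i],c[i],onz('wrist',*c[i],.077,o))
print(goal(o,(.6295,-.064,.094)))
```

```text
11.525 [ 0.6276465  -0.06267459  0.18661756] [-1.66212245e-01 -3.13670047e+00 -1.26964694e-04] 0.05120920870399116
[339 235  16  16  84] [345.83333333 241.54761905] [ 0.6330633  -0.04102253  0.077     ]
[-2.  -1.1 92.6]
```

View pics/w4.png

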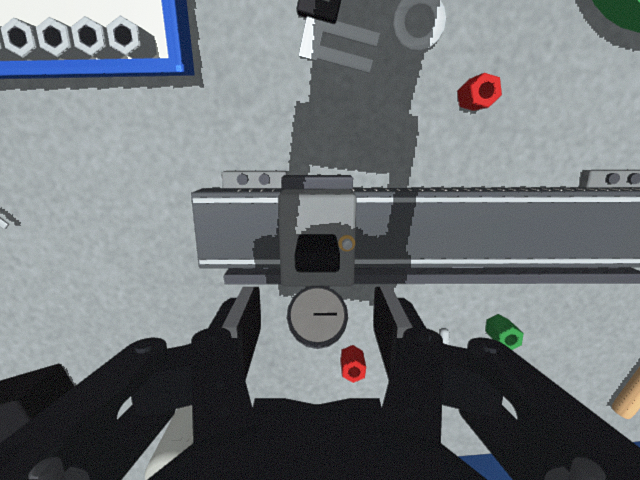

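The handle is at (317,255), between the finger gaps, and the collar is at (346,242). That puts the handle at (0.630, -0.064), which agrees with the top view. I'll go down and grip.

Request:
servo_tool(increments=[[0.6, -2.3, -1.1, 30, 0], [0.6, 0, 0, 30, 0], [0.6, 0, 0, 20, 0], [0.6, 0, 0, 12, 0], [0.6, 0, 0, 0, 0], [0.6, 0, 0, 0, 0]])

```text
t: 12.32
tool_pos: [0.6312, -0.0638, 0.0963]
tool_rot: [0.163, 3.135, -0.001]
contact_force: [1.1, -0.6, -0.3]
opening: 0.0515
grip_force: 0.0
```

Request:
servo_tool(increments=[[0.2, 0, 0, 0, 0], [0.2, 0, 0, 0, 0], [0.2, 0, 0, 0, 0], [0.2, 0, 0, 0, 0], [0.2, 0, 0, 0, 0]], force=40)

```text
t: 12.95
tool_pos: [0.6312, -0.0634, 0.0964]
tool_rot: [0.163, 3.135, 0.0]
contact_force: [-1.3, 1.2, 7.1]
opening: 0.0287
grip_force: 42.8
```

Request:
servo_tool(increments=[[0.2, 0, 4, 0, 0], [0.2, 0, 9, 0, 0], [0.2, 0, 10, 0, 0], [0.2, 0, 10, 0, 0], [0.2, 0, 10, 0, 0], [0.2, 0, 10, 0, 0], [0.2, 0, 10, 0, 0], [0.2, 0, 9, 0, 0], [0.2, 0, 6, 0, 0], [0.2, 0, 4, 0, 0], [0.2, 0, 2, 0, 0], [0.2, 0, 2, 0, 0]])

```text
t: 14.45
tool_pos: [0.6399, 0.0202, 0.0965]
tool_rot: [0.164, 3.136, -0.005]
contact_force: [-2.1, -5.2, 5.9]
opening: 0.0292
grip_force: 42.9
```

Request:
servo_tool(increments=[[0.2, 0, 1, 0, 0], [0.2, 0, 1, 0, 0], [0.2, 0, 1, 0, 0]])

```text
t: 14.82
tool_pos: [0.6402, 0.0234, 0.0964]
tool_rot: [0.164, 3.136, -0.004]
contact_force: [-2.9, -3.9, 5.5]
opening: 0.0297
grip_force: 42.9
```

Request:
servo_tool(increments=[[0.2, 0, 2, 0, 0], [0.2, 0, 2, 0, 0], [0.2, 0, 2, 0, 0], [0.2, 0, 1, 0, 0]])

```text
t: 15.32
tool_pos: [0.6409, 0.0304, 0.0964]
tool_rot: [0.164, 3.136, -0.004]
contact_force: [-3.2, -4.4, 6.2]
opening: 0.0292
grip_force: 42.9
```

Request:
servo_tool(increments=[[0.2, 0, 1.3, 0, 0], [0.2, 0, 1.3, 0, 0], [0.2, 0, 1.3, 0, 0]])

```text
t: 15.7
tool_pos: [0.6414, 0.0342, 0.0965]
tool_rot: [0.164, 3.136, -0.004]
contact_force: [-2.8, -4.6, 6.1]
opening: 0.0292
grip_force: 42.9
```

Request:
servo_tool(increments=[[0.2, 0, 1.3, 0, 0], [0.2, 0, 1.3, 0, 0], [0.2, 0, 1.3, 0, 0]])

```text
t: 16.08
tool_pos: [0.6418, 0.0381, 0.0965]
tool_rot: [0.164, 3.136, -0.004]
contact_force: [-3.1, -5.1, 5.7]
opening: 0.0291
grip_force: 42.9
```

Request:
servo_tool(increments=[[0.2, 0, 1.3, 0, 0], [0.2, 0, 1.3, 0, 0], [0.2, 0, 1.3, 0, 0]])

```text
t: 16.45
tool_pos: [0.6422, 0.042, 0.0965]
tool_rot: [0.164, 3.136, -0.004]
contact_force: [-2.8, -4.1, 6.7]
opening: 0.0293
grip_force: 42.9
```

Request:
servo_tool(increments=[[0.2, 0, 1.3, 0, 0], [0.2, 0, 1.3, 0, 0], [0.2, 0, 1.3, 0, 0]])

```text
t: 16.82
tool_pos: [0.6425, 0.0459, 0.0964]
tool_rot: [0.164, 3.136, -0.004]
contact_force: [-2.9, -5.6, 6.0]
opening: 0.0293
grip_force: 42.9
```

Request:
servo_tool(increments=[[0.2, 0, 1.3, 0, 0], [0.2, 0, 1.3, 0, 0], [0.2, 0, 1.3, 0, 0]])

```text
t: 17.2
tool_pos: [0.643, 0.0497, 0.0964]
tool_rot: [0.164, 3.136, -0.004]
contact_force: [-2.7, -5.2, 6.1]
opening: 0.0291
grip_force: 42.9
```

Request:
servo_tool(increments=[[0.2, 0, 1.3, 0, 0], [0.2, 0, 1.3, 0, 0], [0.2, 0, 1.3, 0, 0]])

```text
t: 17.58
tool_pos: [0.6434, 0.0536, 0.0965]
tool_rot: [0.164, 3.136, -0.004]
contact_force: [-2.6, -4.8, 6.4]
opening: 0.029
grip_force: 42.9
```

Request:
servo_tool(increments=[[0.2, 0, 1.3, 0, 0], [0.2, 0, 1.3, 0, 0], [0.2, 0, 1.3, 0, 0]])

```text
t: 17.95
tool_pos: [0.6438, 0.0575, 0.0965]
tool_rot: [0.164, 3.136, -0.004]
contact_force: [-2.5, -4.8, 6.0]
opening: 0.029
grip_force: 42.9
```

Request:
servo_tool(increments=[[0.2, 0, 1.3, 0, 0], [0.2, 0, 1.3, 0, 0], [0.2, 0, 1.3, 0, 0]])

```text
t: 18.32
tool_pos: [0.6442, 0.0614, 0.0965]
tool_rot: [0.164, 3.136, -0.004]
contact_force: [-2.1, -3.9, 6.7]
opening: 0.0295
grip_force: 42.9
```

Request:
servo_tool(increments=[[0.2, 0, 1.3, 0, 0], [0.2, 0, 1.3, 0, 0], [0.2, 0, 1.3, 0, 0]])

```text
t: 18.7
tool_pos: [0.6446, 0.0653, 0.0965]
tool_rot: [0.164, 3.136, -0.004]
contact_force: [-2.8, -3.8, 6.1]
opening: 0.0294
grip_force: 42.9
```

Request:
servo_tool(increments=[[0.2, 0, 1.3, 0, 0], [0.2, 0, 1.3, 0, 0], [0.2, 0, 1.3, 0, 0]])

```text
t: 19.08
tool_pos: [0.645, 0.0692, 0.0965]
tool_rot: [0.164, 3.136, -0.004]
contact_force: [-2.9, -4.1, 6.9]
opening: 0.0295
grip_force: 42.9
```

Request:
servo_tool(increments=[[0.2, 0, 1.3, 0, 0], [0.2, 0, 1.3, 0, 0], [0.2, 0, 1.3, 0, 0]])

```text
t: 19.45
tool_pos: [0.6454, 0.0731, 0.0965]
tool_rot: [0.164, 3.136, -0.004]
contact_force: [-2.6, -5.0, 6.8]
opening: 0.0289
grip_force: 42.9
```

Request:
servo_tool(increments=[[0.2, 0, 1.3, 0, 0], [0.2, 0, 1.3, 0, 0], [0.2, 0, 1.3, 0, 0]])

```text
t: 19.82
tool_pos: [0.6458, 0.077, 0.0965]
tool_rot: [0.164, 3.136, -0.004]
contact_force: [-2.3, -4.2, 6.7]
opening: 0.0294
grip_force: 42.9
```

Request:
servo_tool(increments=[[0.2, 0, 1.3, 0, 0], [0.2, 0, 1.3, 0, 0], [0.2, 0, 1.3, 0, 0]])

```text
t: 20.2
tool_pos: [0.6462, 0.0808, 0.0965]
tool_rot: [0.164, 3.136, -0.004]
contact_force: [-2.6, -3.6, 5.7]
opening: 0.0294
grip_force: 42.9
```

Request:
servo_tool(increments=[[0.2, 0, 1.3, 0, 0], [0.2, 0, 1.3, 0, 0], [0.2, 0, 1.3, 0, 0]])

```text
t: 20.58
tool_pos: [0.6466, 0.0847, 0.0964]
tool_rot: [0.164, 3.136, -0.004]
contact_force: [-3.1, -4.3, 6.6]
opening: 0.0288
grip_force: 42.9
```

Request:
servo_tool(increments=[[0.2, 0, 1.3, 0, 0], [0.2, 0, 1.3, 0, 0], [0.2, 0, 1.3, 0, 0]])

```text
t: 20.95
tool_pos: [0.647, 0.0886, 0.0964]
tool_rot: [0.164, 3.136, -0.004]
contact_force: [-2.6, -4.5, 6.4]
opening: 0.0294
grip_force: 42.9
```

Request:
servo_tool(increments=[[0.2, 0, 1.3, 0, 0], [0.2, 0, 1.3, 0, 0], [0.2, 0, 1.3, 0, 0]])

```text
t: 21.32
tool_pos: [0.6474, 0.0925, 0.0964]
tool_rot: [0.164, 3.136, -0.004]
contact_force: [-3.4, -4.6, 6.8]
opening: 0.0294
grip_force: 42.9
```

Request:
servo_tool(increments=[[0.2, 0, 1.3, 0, 0], [0.2, 0, 1.3, 0, 0], [0.2, 0, 1.3, 0, 0]])

```text
t: 21.7
tool_pos: [0.6478, 0.0964, 0.0964]
tool_rot: [0.164, 3.136, -0.004]
contact_force: [-3.0, -4.2, 6.4]
opening: 0.029
grip_force: 42.9
```

Request:
servo_tool(increments=[[0.2, 0, 1.3, 0, 0], [0.2, 0, 1.3, 0, 0], [0.2, 0, 1.3, 0, 0]])

```text
t: 22.08
tool_pos: [0.6482, 0.1002, 0.0965]
tool_rot: [0.164, 3.136, -0.004]
contact_force: [-4.1, -5.1, 7.2]
opening: 0.0292
grip_force: 42.9
```

Request:
servo_tool(increments=[[0.2, 0, 1.3, 0, 0], [0.2, 0, 1.3, 0, 0], [0.2, 0, 1.3, 0, 0]])

```text
t: 22.45
tool_pos: [0.6487, 0.1044, 0.0965]
tool_rot: [0.164, 3.136, -0.003]
contact_force: [-2.0, -2.1, 6.3]
opening: 0.0295
grip_force: 42.9
```

The force dropped, so it may be entering the notch. I'll use smaller steps.

Request:
servo_tool(increments=[[0.2, 0, 1, 0, 0], [0.2, 0, 1, 0, 0], [0.2, 0, 0, 0, 0]])

```text
t: 22.82
tool_pos: [0.6491, 0.1092, 0.0965]
tool_rot: [0.163, 3.135, 0.005]
contact_force: [-0.7, 6.9, 5.4]
opening: 0.0292
grip_force: 42.7
```

The head is now pulling forward at +6.9 N, so the ball has dropped into the notch. I'll ease ahead to balance the force before letting go.

Request:
servo_tool(increments=[[0.2, 0, 1, 0, 0], [0.2, 0, 1, 0, 0], [0.2, 0, 0, 0, 0]])

```text
t: 23.2
tool_pos: [0.6495, 0.1122, 0.0965]
tool_rot: [0.162, 3.134, 0.007]
contact_force: [-0.2, 9.3, 4.7]
opening: 0.0291
grip_force: 42.6
```

Request:
servo_tool(increments=[[0.6, 0, 1, 0, 0], [0.6, 0, 0, 0, 0], [0.6, 0, 0, 0, 0], [0.6, 0, 0, 0, 0]])

```text
t: 23.7
tool_pos: [0.6484, 0.1103, 0.0947]
tool_rot: [-0.164, -3.137, 0.0]
contact_force: [-0.0, -0.2, 0.2]
opening: 0.0512
grip_force: 0.0
```

Request:
servo_tool(increments=[[0.6, 0, 0, -20, 0], [0.6, 0, 0, -40, 0], [0.6, 0, 0, -40, 0], [0.6, 40, 0, -20, 0], [0.6, 60, 0, 0, 0], [0.6, 60, 0, 0, 0], [0.6, 0, 0, 0, 0], [0.6, 0, 0, 0, 0]])

```text
t: 24.7
tool_pos: [0.4902, 0.1272, 0.2168]
tool_rot: [0.163, 3.134, 0.001]
contact_force: [0.8, -0.3, -0.3]
opening: 0.0512
grip_force: 0.0
```

Run:
```python
from h import *
o=get_obs();print(o['t'],o['tool_pos'],o['contact_force'])
a=get_image('wrist');b=get_image('side');t=get_image('top')
u,v=map(int,proj('side',np.array([.651,.137,.08])));print(u,v)
for n,im in(('wrist',a),('top',t)):
    m=cv2.inRange(cv2.cvtColor(im,cv2.COLOR_RGB2HSV),(14,110,80),(32,255,255))
    n_,_,s,c=cv2.connectedComponentsWithStats(m)
    for i in range(1,n_):
        if s[i,4]>3: print(n,s[i],onz(n,*c[i],.077,o))
cr=lambda im,u,v,w,h:cv2.resize(im[v-h:v+h,u-w:u+w],(400,300),interpolation=cv2.INTER_CUBIC)
save('fin',np.vstack([np.hstack([cr(b,u,v,40,30),cr(b,320,370,100,75)]),np.hstack([cv2.resize(a,(400,300)),cv2.resize(t[100:400,100:500],(400,300))])]))
```

```text
24.7 [0.49020746 0.12723826 0.21679991] [ 0.763116   -0.32386344 -0.29338039]
253 180
wrist [336 379  13  11  85] [0.65202188 0.13507872 0.077     ]
wrist [465 439   4   2   5] [0.73611115 0.25931448 0.077     ]
top [144 114  26  42 399] [0.82896441 0.25573204 0.077     ]
top [216 221   4   6  18] [0.65102572 0.13771352 0.077     ]
```

View pics/fin.png

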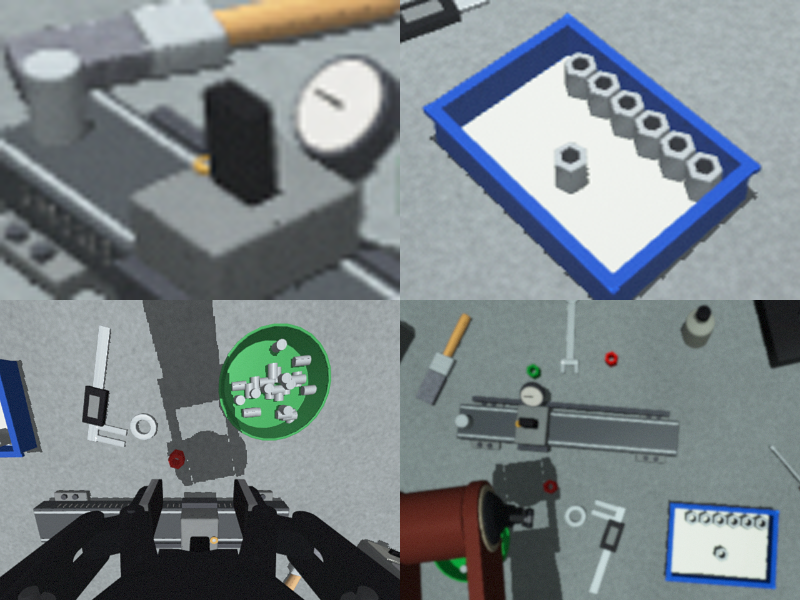

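The nut stands in the tray at (570,160) in the top-right panel. The head is at about q 0.188, with no pin visible above the brass collar at (203,165) in the top-left panel. I'll compare with the start picture to confirm the pin dropped.

Run:
```python
from h import *
b=get_image('side');a=np.load('side.npy')
u0,v0=map(round,proj('side',np.array([.633,-.041,.082])));u1,v1=map(round,proj('side',np.array([.651,.137,.082])))
cr=lambda im,u,v:cv2.resize(im[v-15:v+15,u-20:u+20],(400,300),interpolation=cv2.INTER_CUBIC)
save('cmp',np.hstack([cr(a,u0,v0),cr(b,u1,v1)]));print(get_obs()['t'])
```

```text
24.9
```

View pics/cmp.png

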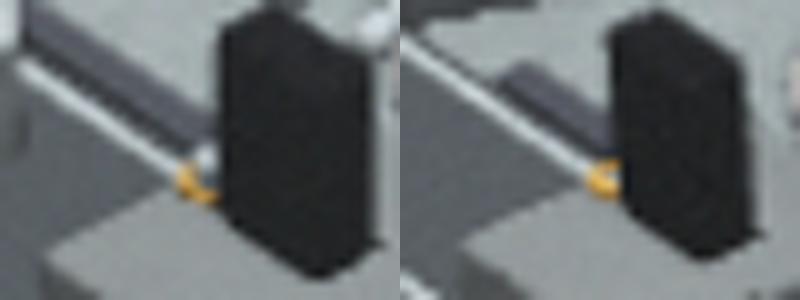

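At the start (left) the pin stood above its collar at (205,155). Now (right) it is flush inside the collar at (610,180), so the latch has dropped. The arm is clear, so I'm handing in.

```bash
python3 -c "from station import *;print(finish_job())"
```

```text
the job is handed in; nothing more can be done
None
```

The job is handed in at about 25 s: the nut stands upright on the liner of the tray with the other six, and the gauge head is held in its detent at about q = 0.188, its pin down flush in the collar and the arm clear.

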